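# Press the glass home in a watch case

## Robot

A 7-joint arm with a two-finger parallel gripper is mounted at the origin on the work surface. World frame = base frame: x ahead of the robot, y to its left, z up, the work surface at z = 0. Lengths are in m, angles in rad, forces in N, time in s.
With the tool pointing down it reaches from about 0.425 to 0.925 m from the base axis. Payload 6.8 kg.
Tool frame: the origin (TCP) lies at the very end of the fingers, on their centre line; the grasp point (between the pads) lies robot.grip_depth behind it (robot.grip_depth is the distance from the TCP to the grasp point, in m); z points along the fingers, y is the line along which they close (so a half turn about z gives the same grasp; the last joint's range is limited). The gripper opens to 85 mm and grips with 20 to 120 N. Pads are 22 mm wide; open, the fingers measure 114 mm over their backs; the gripper's body (76 mm by 85 mm) begins 54 mm behind the grasp point. The pads swing forward as they close: fully open they stand 13 mm farther back than shut.
Start: joints at [1.204, 0.477, 0.022, 1.555, -0.011, 1.109, -0.083], TCP at [0.173, -0.653, 0.2] pointing down, gripper open.
Joint ranges: [-2.96, 2.96], [-0.34, 2.1], [-1.41, 1.46], [0.24, 2.44], [-1.37, 4.51], [0.17, 1.92], [-2.96, 2.96]. Speed limits (rad/s): [2.39, 2.39, 3.14, 3.14, 3.14, 3.14, 3.14].

## Interface

Orientations are given as [roll, pitch, yaw] about the fixed x, y, z axes, in that order (R = Rz(yaw) Ry(pitch) Rx(roll)).
In Python, from station import robot gives the robot as it stands. Calls block until the motion is done:
- robot.goto(position, orientation): joint-space move of the TCP to a pose.
- robot.move_linear(position, ori=None, rate=0.15, f_stop=None): straight line of the TCP; ori=None keeps the orientation; rate is the mean speed in m/s. With f_stop (N) it stops when the force on the tool has changed by that much, and returns True; else False.
- robot.move_joints(angles): joint-space move.
- robot.set_gripper(opening, force=None): finger opening in m; force is the grip in N (None keeps the last); returns when the fingers have stopped.
- robot.dwell(seconds).
- robot.inverse_kinematics(position, orientation): joint angles nearest the present ones, or None.
- robot.camera(name): name is "side" or "top"; returns a dict with "color" (400x640x3 uint8, red, green, blue), "camera_matrix" (3x3 intrinsics, pixels), "distortion" ([k1, k2, p1, p2, k3] as OpenCV has them; the pictures are not rectified), "rvec" (rotation vector, rad) and "tvec" (3), from world to camera coordinates, as OpenCV has them. Camera axes: x right, y down, z forward; pixel columns grow to the right and rows downward; lengths in m; the calibration is good to about 2 mm. A picture is of the moment at which its call begins. There is no depth.
A pose or a line that the arm cannot do raises robot.MotionError and nothing moves.
- robot.close_job(): hands the job in; it is judged then, once.
Readings, each from a call of its own:
- robot.read_t(): time.
- robot.read_qpos(): joint angles.
- robot.read_qd(): joint speeds.
- robot.read_effort(): joint torques, N m.
- robot.read_tcp_pos(): TCP position.
- robot.read_tool_rot(): TCP orientation.
- robot.read_wrist_force(): force on the tool from outside, world axes, zero at the start.
- robot.read_moment(): the same for the moment, N m.
- robot.read_gripper_width(): finger opening in m.
- robot.read_finger_force(): force on a finger pad.
Only numpy, scipy, OpenCV 4.12 (cv2) and the standard library are available. Lean on these libraries where they do the work, as an engineer would, in place of code of your own. Each camera call takes 0.05 s, during which the arm holds its last target. There are 200 camera calls.

## Task

Push the sliding nest with the watch fully home under the little green press, then turn the press knob clockwise until the die just touches the watch glass, and from that touch give it one more quarter turn. Do not overtighten or the glass breaks; leave it clamped like that, let go, and do not disturb the things lying around.

Things in the scene. Friction and masses are not known exactly. Their poses are not given: they have to be found in the camera images.
- press: green C-frame bench press, fixed. Origin on the bench under the spindle axis; +x is the way the nest slides home, z up. Bed 100 mm wide, from 170 mm before the axis to 65 mm behind; rails 30 mm high. Column (44 by 34 mm) centred at y = +72 mm; from it a 40 mm wide arm reaches over the axis, 98 to 129 mm above the bench.
- knob (a joint): turn of the press knob in rad (0 to 6.4), growing clockwise seen from above; starts at 0 to 0.3, stays where left. The spindle descends 16 mm per turn, the knob keeps its height. Free turning takes 0.16 N m; the touch adds 0.065 N m at once and then 0.03 per rad (preloaded spring behind the die). Touch comes at least 0.7 rad after the start; the die's set length varies, unmeasured: feel it.
- knob_grip (a point): centre of the knob's grip bar, on the spindle axis 160 mm above the bench. The steel bar is 46 mm long along this point's x axis, 12 mm thick along its y axis, 28 mm high (142 to 170 mm above the bench), on a disc of 38 mm diameter whose top is at 142 mm. Pinch it across its 12 mm thickness from above.
- carriage (a joint): travel of the sliding nest in m: 0 = pulled out (the start), 0.055 = fully home against its stop. Takes about 2 N to slide, stays where it is left.
- post (a point): upright round steel post, 14 mm diameter, by which the nest is pushed or pulled; stands on the near end of the nest slide, 95 mm before the watch's centre. The point is on its axis 62 mm above the bench; the post rises from the slide's top (34 mm above the bench) to 80 mm. A flat collar of 22 mm diameter surrounds its foot up to 38 mm.
- spindle: the press spindle, an upright steel screw with the round die (26 mm diameter) at its lower end; it descends on the spindle axis as the knob turns. Origin on the axis in the press head, about 96 mm above the bench, not at the die's face. The die is part of it.
- watch: round steel watch case with its glass, 42 mm diameter, 14 mm high to the glass's flat top (31 mm diameter), lying loose in the nest ring of the slide, glass up. Origin at the centre of its underside, 34 mm above the bench.
- loupe: bystander: dark eyepiece cup, 40 mm diameter, 34 mm high, standing on the bench; origin under its centre
- oilpot: bystander: small brass pot, 40 mm diameter, 29 mm high; origin under its centre
- screwdriver: bystander: screwdriver lying on the bench, 120 mm long
There are look-alikes about, which are no part of the job. Of the things shaped like the watch, the steel one is meant.

How it is judged:
On the way, in this order (a step that is already met when the one before it is completed fails the run):
1. the nest is home against its stop before the die comes down on the watch (value of joint carriage above 0.053 m and contact force between spindle and watch below 0.5 N), for 0.2 s.
2. the die touches the watch glass (contact force between spindle and watch above 1 N), for 0.1 s.
At the end, for the whole second after the job is handed in: The nest is home (within 2 mm of its stop) and the die holds the watch glass with the force of a quarter turn past touch: 45 N, allowed 38 to 52 N (about 58 to 122 degrees past touch); the watch lies flat (value of joint carriage above 0.053 m and contact force between spindle and watch between 38 and 52 N and angle between watch's own z axis and vertical below 0.08 rad).
It fails at once if the glass is overloaded (more than 60 N, about 155 degrees past touch) (contact force between spindle and watch above 60 N).
It fails at once if a bystander is shoved more than 25 mm (distance of any of loupe, oilpot, screwdriver from where it was at the start of the episode above 0.025 m).
It also fails if it takes over 72 s, if anything falls off the work surface, if the arm or the gripper's body presses on something with over 40 N, if the wrist force passes 120 N, or if a joint passes its speed limit or range.

## Working session

There is one attempt and no reset: what is moved stays moved. The work goes in short steps, each a Python script; the robot and the scene stay as the last script left them, time stands still between calls to the robot, and variables do not carry over. Pictures are saved under pics/ and viewed, at most 10 in all, crops included, and the job is handed in when it is done.

```bash
mkdir -p pics; cat > h.py <<'E'
import numpy as np, cv2
from station import robot
def ray(c,uv):
    K=c["camera_matrix"];R=cv2.Rodrigues(np.array(c["rvec"],float))[0];t=np.array(c["tvec"],float).reshape(3)
    p=cv2.undistortPoints(np.array([[uv]],float),np.array(K,float),np.array(c["distortion"],float))[0,0]
    return -R.T@t, R.T@np.array([p[0],p[1],1])
def plane(c,uv,z):
    o,d=ray(c,uv); return o+d*(z-o[2])/d[2]
def proj(c,P):
    return cv2.projectPoints(np.array(P,float).reshape(-1,3),np.array(c["rvec"],float),np.array(c["tvec"],float),np.array(c["camera_matrix"],float),np.array(c["distortion"],float))[0].reshape(-1,2)
def save(c,n,box=None,s=1):
    im=c["color"][:,:,::-1]
    if box: im=im[box[1]:box[3],box[0]:box[2]]
    cv2.imwrite(f"pics/{n}.png",cv2.resize(im,None,fx=s,fy=s,interpolation=cv2.INTER_CUBIC))
E
python3 - <<'E'
from h import *
print(robot.grip_depth)
for n in("top","side"):
    c=robot.camera(n);save(c,n+"0");o,d=ray(c,(320,200));print(n,o,d)
E
```

```text
0.0187
top [0.43013469 0.00192674 1.18408825] [ 0.14217529  0.02596305 -0.98953634]
side [ 0.27890583 -0.38559295  0.56346102] [ 0.43692916  0.60692872 -0.66387537]
```

View pics/top0.png

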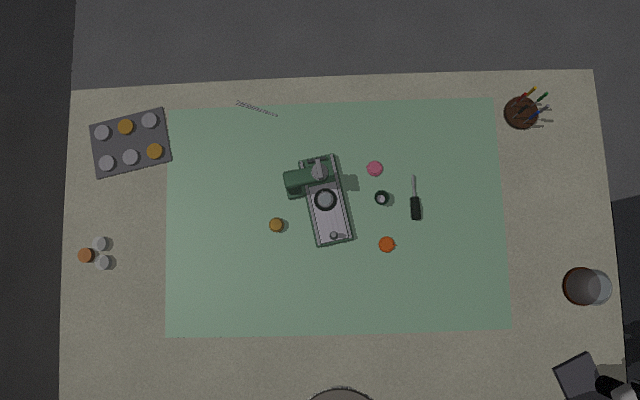

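View pics/side0.png

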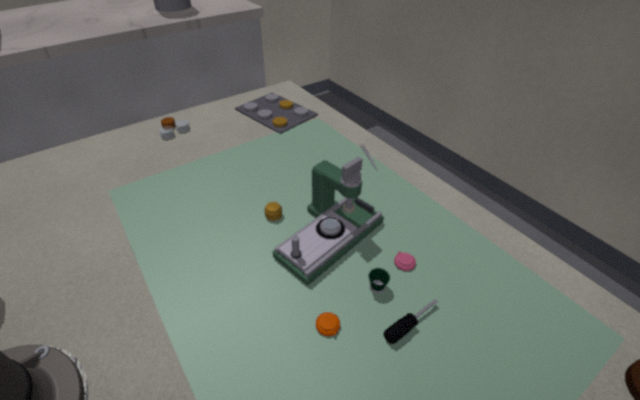

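The top view shows the green press with its knob bar at (319,170), the steel watch in the nest ring at (326,200) and the post at (334,236). The column is at (295,185), the brass pot at (276,225), the loupe at (381,198) and the screwdriver at (415,200).
These could be mistaken for the watch: the pink disc (375,168), the orange disc (387,244), the tray discs (102..155,120..162) and the white/orange discs (86..103,243..262). I choose the steel disc in the nest at top (326,200), side (330,228). A close crop comes next.

```bash
python3 - <<'E'
from h import *
a=robot.camera("top");b=robot.camera("side")
A=cv2.resize(a["color"][145:255,275:365],None,fx=5,fy=5,interpolation=cv2.INTER_CUBIC)
B=cv2.resize(b["color"][150:290,265:395],None,fx=4,fy=4,interpolation=cv2.INTER_CUBIC)[:550,:350*2]
B=cv2.resize(B,None,fx=.66,fy=.98) if 0 else B[:, :]
im=cv2.convertScaleAbs(A,alpha=1.6)
cv2.imwrite("pics/topc.png",im[:,:,::-1]);cv2.imwrite("pics/sidec.png",cv2.convertScaleAbs(B,alpha=1.6)[:,:,::-1])
for n,uv,z in(("watch",(326,200),.048),("post",(334,236),.08),("knob",(319,170),.17)):print(n,plane(a,uv,z))
E
```

```text
watch [0.59283031 0.01647145 0.048     ]
post [ 0.49870115 -0.00060187  0.08      ]
knob [0.64542761 0.02868876 0.17      ]
```

View pics/topc.png

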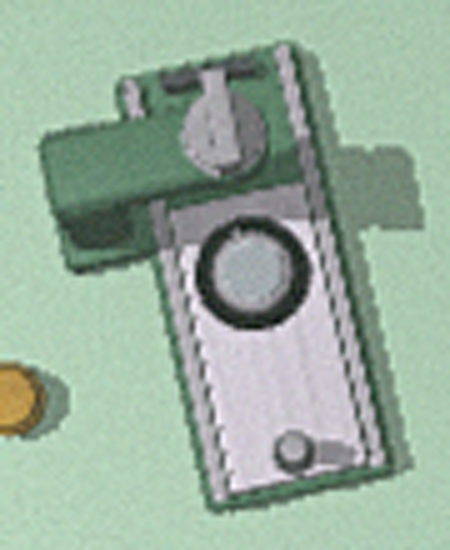

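View pics/sidec.png

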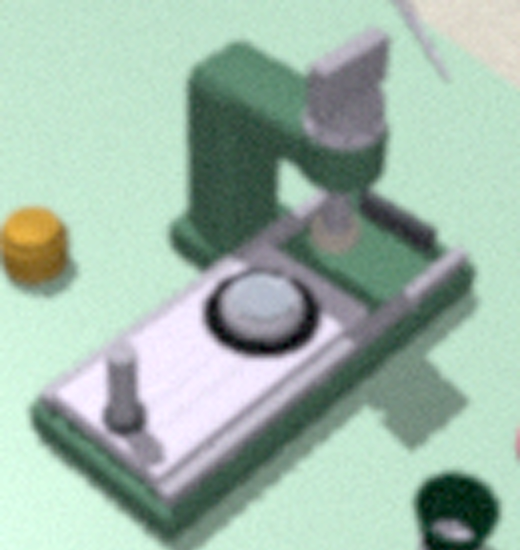

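The crops confirm the steel watch in the black nest ring at top-crop (248,268). The post top is at (293,446) and the bar runs from (210,70) to (232,165), roughly along the slide direction. In the side crop the post top is at (122,352), and the bar's top edge runs from (312,72) to (387,34).

```bash
python3 - <<'E'
from h import *
a=robot.camera("top");b=robot.camera("side")
T=lambda x,y:(x/5+275-.4,y/5+145-.4)
S=lambda x,y:(x/4+265-.375,y/4+150-.375)
post=plane(a,T(293,444),.08);watch=plane(a,T(248,268),.048);disc=plane(a,T(224,138),.142)
postS=plane(b,S(122,350),.08);watchS=plane(b,S(262,300),.048)
print("post",post,postS,"watch",watch,watchS,"disc",disc)
d=watch-post;print(np.hypot(*d[:2]),np.degrees(np.arctan2(d[1],d[0])))
for n,p,q in(("railR",T(285,45),T(380,462)),("railL",T(130,80),T(220,500))):
    v=plane(a,q,.03)-plane(a,p,.03);print(n,np.degrees(np.arctan2(-v[1],-v[0])),np.linalg.norm(v))
e=disc-watch;print("watch-axis",np.hypot(*e[:2]),np.degrees(np.arctan2(e[1],e[0])))
l,r=plane(b,S(312,72),.17),plane(b,S(387,34),.17);v=r-l
print("bar side",l,r,(l+r)/2,np.linalg.norm(v),np.degrees(np.arctan2(v[1],v[0])))
l,r=plane(a,T(231,160),.17),plane(a,T(212,70),.17);v=r-l
print("bar top",l,r,(l+r)/2,np.linalg.norm(v),np.degrees(np.arctan2(v[1],v[0])))
print(robot.read_tcp_pos(),robot.read_tool_rot())
E
```

```text
post [0.50512184 0.00113374 0.08      ] [5.02756410e-01 1.11367679e-04 8.00000000e-02] watch [0.59761811 0.02090072 0.048     ] [0.59225423 0.01441936 0.048     ] disc [0.64604896 0.02864652 0.142     ]
0.0945848475574789 12.0629795523067
railR 10.544805587911382 0.22372094922993307
railL 10.407542489993496 0.22471373057090638
watch-axis 0.04904635474973426 9.086659498936514
bar side [0.62227886 0.02269924 0.17      ] [0.66949548 0.02628116 0.17      ] [0.64588717 0.0244902  0.17      ] 0.047352291643176364 4.338234909299563
bar top [0.62986141 0.02503839 0.17      ] [0.67240034 0.03247911 0.17      ] [0.65113087 0.02875875 0.17      ] 0.04318477859590987 9.921559596956538
[ 0.17270723 -0.65233253  0.19986893] [-3.14100343e+00  4.65060801e-05  2.58830180e-01]
```

```bash
cat >> h.py <<'E'
Y=np.radians(10.5); u=np.array([np.cos(Y),np.sin(Y),0])
post=np.array([.5037,.0006,0.]); axis0=np.array([.649,.0277,0.])
O=lambda y:[np.pi,0,y]
def P(p,z): return [float(p[0]),float(p[1]),z]
E
python3 - <<'E'
from h import *
print(robot.read_wrist_force(),robot.read_moment())
for y in np.radians([100,70,40,6,-30,-60,-90,-120,-150]):
    q=robot.inverse_kinematics(P(axis0,.146),O(y)); print(round(np.degrees(y)),None if q is None else np.round(q,2))
s=post-.04*u
robot.goto(P(s,.2),O(Y)); robot.set_gripper(0.0,40)
print(robot.read_t(),robot.read_wrist_force())
robot.move_linear(P(s,.052),rate=.12)
r=robot.move_linear(P(post+.0*u,.052),rate=.05,f_stop=1.2);print("contact",r,(np.array(robot.read_tcp_pos())-post)@u)
print(robot.read_t(),robot.read_wrist_force())
E
```

```text
[-0.0230028   0.80909902  0.45242102] [ 0.03070821 -0.03211355  0.01483191]
100 [ 0.33  0.57 -0.66  1.64  0.39  1.07 -0.28]
70 [ 0.28  0.56 -0.59  1.64  0.35  1.05 -0.77]
40 [ 0.24  0.54 -0.54  1.64  0.31  1.04 -1.26]
6 [ 0.2   0.53 -0.47  1.65  0.27  1.03 -1.82]
-30 [ 0.1   0.51 -0.33  1.65  0.19  1.01 -2.39]
-60 [ 0.01  0.5  -0.2   1.66  0.12  1.   -2.85]
-90 [-0.89  0.88  1.27  1.72 -0.89  1.24 -2.54]
-120 [ 0.61  0.8  -1.19  1.62  0.77  1.27  1.9 ]
-150 [ 0.61  0.8  -1.19  1.62  0.77  1.27  1.38]
3.575 [ 0.39212032 -0.80125794 -0.42402282]
contact False -0.00043557073360353174
5.9083 [ 0.36590981 -0.13783442 -0.03636716]
```

```bash
python3 - <<'E'
from h import *
b=robot.camera("side");save(b,"side1",(230,110,400,290),3.5)
print(robot.read_tcp_pos(),robot.read_gripper_width(),proj(b,[robot.read_tcp_pos()]))
E
```

```text
[5.03285314e-01 4.89877050e-04 5.19006075e-02] 0.00015573996812936902 [[295.81700292 247.25235032]]
```

View pics/side1.png

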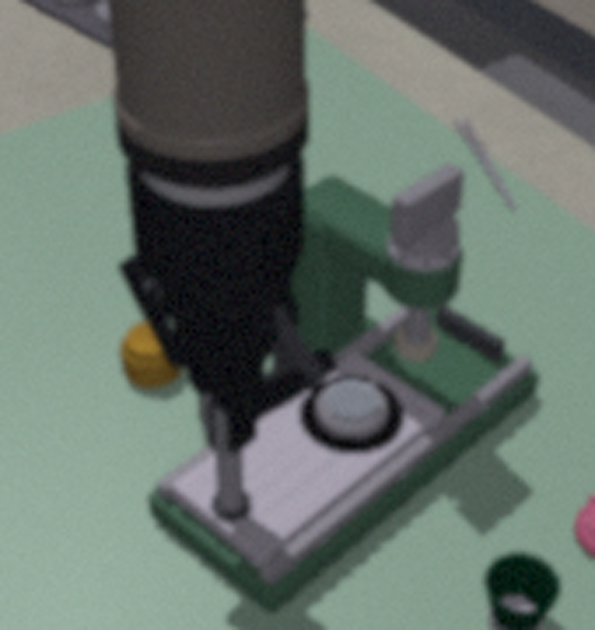

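The crop shows the gripper over the near end of the slide. The watch at crop (350,405) looks hardly moved, and the grey finger overlaps the post at crop (225,450). I'll compare numerically and from the top.

```bash
python3 - <<'E'
from h import *
a=robot.camera("top");b=robot.camera("side")
old=cv2.imread("pics/side0.png")[:,:,::-1]
def sh(o,n,box):
    x0,y0,x1,y1=box;t=np.ascontiguousarray(o[y0:y1,x0:x1]);m=cv2.matchTemplate(np.ascontiguousarray(n[y0-25:y1+25,x0-25:x1+25]),t,cv2.TM_CCOEFF_NORMED)
    _,v,_,l=cv2.minMaxLoc(m);return v,np.array(l)-25
print(sh(old,b["color"],(312,212,350,244)))
A=cv2.convertScaleAbs(cv2.resize(a["color"][145:265,275:365],None,fx=4,fy=4,interpolation=cv2.INTER_CUBIC),alpha=1.6)
B=cv2.convertScaleAbs(cv2.resize(b["color"][215:275,265:325],None,fx=7,fy=7,interpolation=cv2.INTER_CUBIC),alpha=1.8)
im=np.zeros((480,790,3),np.uint8);im[:480,:360]=A;im[:420,365:785]=B
cv2.imwrite("pics/both.png",im[:,:,::-1])
E
```

```text
(0.8557895421981812, array([0, 0]))
```

View pics/both.png

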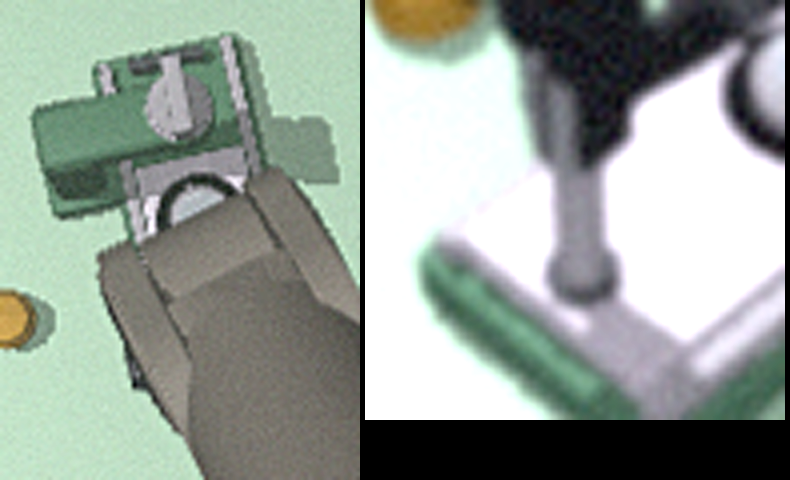

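The combined crop shows the carriage unmoved. The black finger tip ends at about side pixel (297,239), but the reported TCP projects to (295.8,247). Next I'll check the tip height by lifting and comparing tip pixels, then probing down.

```bash
python3 - <<'E'
from h import *
def tip():
    b=robot.camera("side");g=b["color"].max(2).astype(int)
    t=np.array(robot.read_tcp_pos());p=proj(b,[t])[0]
    m=(cv2.GaussianBlur(b["color"],(3,3),0).max(2)<40).astype(np.uint8)
    n,l,st,_=cv2.connectedComponentsWithStats(m)
    # component of gripper: biggest
    k=1+np.argmax(st[1:,4]);ys,xs=np.where(l==k);y=ys.max();return t,p,(xs[ys>=y-1].mean(),y),st[k]
print(tip())
robot.move_linear(P(post-.0*u,.13),rate=.15);print(tip())
E
```

```text
(array([5.03439687e-01, 4.53174512e-04, 5.20078860e-02]), array([295.89647751, 247.18992618]), (np.float64(296.8), np.int64(237)), array([ 265,  146,   54,   92, 2743], dtype=int32))
(array([5.02831971e-01, 3.63717847e-04, 1.29010855e-01]), array([294.03004928, 217.40416843]), (np.float64(295.2857142857143), np.int64(204)), array([ 259,   93,   67,  112, 3886], dtype=int32))
```

```bash
python3 - <<'E'
from h import *
b=robot.camera("side");x=b["color"][175:265,250:340]
cv2.imwrite("pics/tip.png",cv2.convertScaleAbs(cv2.resize(x,None,fx=6,fy=6,interpolation=cv2.INTER_CUBIC),alpha=2)[:,:,::-1])
E
```

```text
(no output)
```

View pics/tip.png

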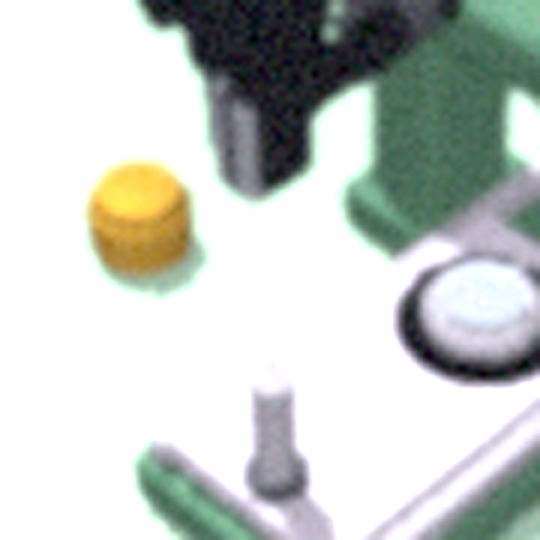

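The tip's lower end is at crop (258,195), pixel (293,207), about 10 px above the projected TCP. That means a height or lateral discrepancy, so I'll probe gently downward to tell which.

```bash
python3 - <<'E'
from h import *
robot.move_linear(P(post,.06),rate=.12)
f0=np.array(robot.read_wrist_force())
r=robot.move_linear(P(post,.036),rate=.02,f_stop=3);print(r,robot.read_tcp_pos(),np.array(robot.read_wrist_force())-f0,robot.read_t())
E
```

```text
True [0.50418788 0.00063688 0.04895718] [-0.33317066 -0.20468055  3.44610985] 8.2833
```

Contact came at reported z ≈ 0.0495, on the post's top, which is at 0.080. The image agrees. So the real finger tip is about 30 mm higher than reported, and I'll compensate for that.

```bash
echo "DZ=.0305" >> h.py; python3 - <<'E'
from h import *
s=post-.04*u
robot.move_linear(P(post,.07),rate=.1)
robot.move_linear(P(s,.07),rate=.15)
robot.move_linear(P(s,.052-DZ),rate=.15,f_stop=6)
f0=np.array(robot.read_wrist_force())
r=robot.move_linear(P(post-.007*u,.052-DZ),rate=.05,f_stop=1.2);print("contact",r,(np.array(robot.read_tcp_pos())-post)@u,robot.read_tcp_pos())
print(robot.read_t(),(np.array(robot.read_wrist_force())-f0)@u)
r=robot.move_linear(P(post+.058*u,.052-DZ),rate=.035,f_stop=10);print("home",r,(np.array(robot.read_tcp_pos())-post)@u)
print(robot.read_t(),(np.array(robot.read_wrist_force())-f0))
b=robot.camera("side");x=b["color"][150:290,265:395]
cv2.imwrite("pics/home.png",cv2.convertScaleAbs(cv2.resize(x,None,fx=4,fy=4,interpolation=cv2.INTER_CUBIC),alpha=1.6)[:,:,::-1])
E
```

```text
contact True -0.015489216743585315 [ 0.48847422 -0.00224462  0.02179414]
10.0417 -0.21921578243890594
home True 0.03547019206865464
11.4917 [ 0.84730278 -0.5941289  -0.53455089]
```

View pics/home.png

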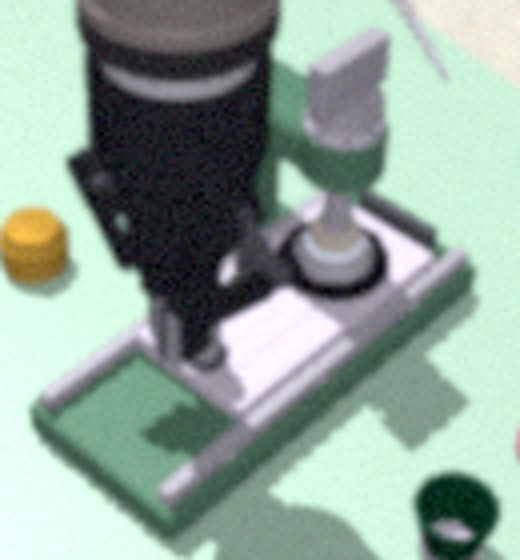

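The slide moved, and the watch at crop (335,255) is now about under the die (335,235). I'll push again to confirm it is at the stop.

```bash
python3 - <<'E'
from h import *
for i in range(2):
    f0=np.array(robot.read_wrist_force())
    r=robot.move_linear(P(post+.048*u,.052-DZ),rate=.02,f_stop=15);print(r,(np.array(robot.read_tcp_pos())-post)@u,(np.array(robot.read_wrist_force())-f0)@u,robot.read_t())
p=post+.02*u
robot.move_linear(P(p,.052-DZ),rate=.1)
robot.move_linear(P(p,.16),rate=.2)
yb=np.radians(6)
robot.set_gripper(.05,40)
robot.goto(P(axis0,.215-DZ),O(yb))
print(np.round(robot.read_qpos(),2),robot.read_t())
b=robot.camera("side");x=b["color"][130:250,280:400]
cv2.imwrite("pics/over.png",cv2.convertScaleAbs(cv2.resize(x,None,fx=5,fy=5,interpolation=cv2.INTER_CUBIC),alpha=1.6)[:,:,::-1])
E
```

```text
True 0.03498106745608456 1.223215404593127 11.9417
True 0.03444418462961522 -0.8210916649482162 12.325
[ 0.24  0.5  -0.53  1.61  0.28  1.11 -1.83] 14.575
```

View pics/over.png

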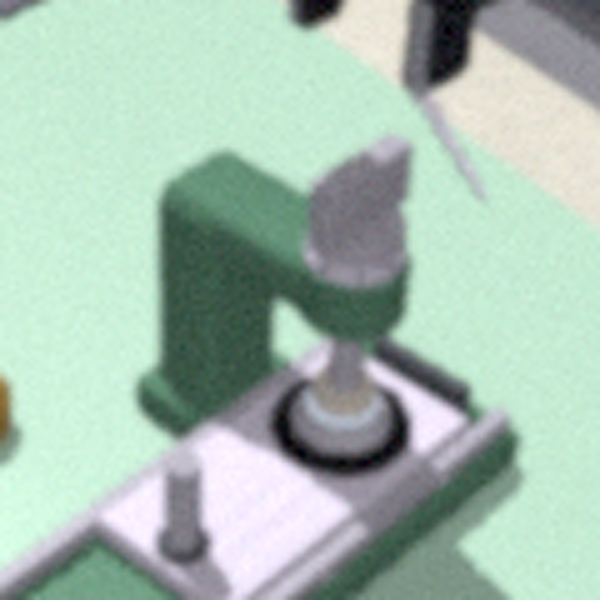

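The crop shows the watch and nest under the die at (345,400), with the post at (182,462) and the fingers clear above the bar. I'll check the travel, then grip the bar with the wrist half-turned, which gives the most clockwise range.

```bash
python3 - <<'E'
from h import *
b=robot.camera("side");p=plane(b,(316,222.5),.08);p0=plane(b,(295.1,237.1),.08);print("travel",(p-p0)@u)
yb=np.radians(186)
robot.goto(P(axis0,.215-DZ),O(yb));print(np.round(robot.read_qpos(),2),robot.read_t())
r=robot.move_linear(P(axis0,.150-DZ),rate=.06,f_stop=4);print(r,robot.read_tcp_pos(),robot.read_t())
if not r:
    f0=np.array(robot.read_wrist_force());m0=np.array(robot.read_moment())
    robot.set_gripper(0,20);print(robot.read_gripper_width(),robot.read_finger_force(),np.array(robot.read_wrist_force())-f0,np.array(robot.read_moment())-m0,robot.read_tcp_pos(),robot.read_t())
E
```

```text
travel 0.05246822294950825
[ 0.24  0.5  -0.53  1.61  0.28  1.11 -1.83] 14.925
False [0.64938617 0.02778227 0.12001123] 16.1583
0.011569802479039722 20.461539030075073 [-2.50588779  4.04401614  2.78364839] [ 0.72618335  0.26153297 -0.14645087] [0.6489923  0.02897628 0.11993616] 16.5917
```

```bash
python3 - <<'E'
from h import *
print(np.degrees(robot.read_tool_rot()))
robot.set_gripper(.05)
a=axis0+np.array([0,.0016,0])
robot.move_linear(P(a,.205-DZ),rate=.15)
q=np.array(robot.read_qpos());q[6]+=np.pi;robot.move_joints(list(q))
print(np.degrees(robot.read_tool_rot()),robot.read_tcp_pos())
yaw=robot.read_tool_rot()[2]
r=robot.move_linear(P(a,.147-DZ),rate=.08,f_stop=4);print(r,robot.read_tcp_pos(),robot.read_t())
f0=np.array(robot.read_wrist_force());m0=np.array(robot.read_moment())
print(m0)
robot.set_gripper(0,35);print(robot.read_gripper_width(),np.array(robot.read_wrist_force())-f0,np.array(robot.read_moment())-m0,robot.read_tcp_pos(),np.degrees(robot.read_tool_rot()),np.round(robot.read_qpos(),2),robot.read_t())
E
```

```text
[-1.79927098e+02 -2.55605019e-02  6.04220867e+00]
[-1.79982764e+02 -5.60468948e-03 -1.74028113e+02] [0.64879483 0.02909922 0.17418331]
False [0.64936813 0.02946615 0.1168857 ] 21.0833
[-0.00568462  0.02902868 -0.02510513]
0.01132888686416265 [-0.71423364  0.77536973  4.28904684] [-0.16889862  0.20287304  0.07934916] [0.6493168  0.02908748 0.1171054 ] [-1.79958857e+02  4.51122910e-02 -1.74009506e+02] [ 0.22  0.57 -0.51  1.67  0.32  0.99  1.28] 21.5083
```

```bash
cat >> h.py <<'E'
def turn(n,step=4.,thr=None):
    q=np.array(robot.read_qpos());q0=q[6];t=robot.read_t();L=[]
    for i in range(n):
        q[6]-=np.radians(step);robot.move_joints(list(q))
        m=np.mean([robot.read_moment()[2] for _ in range(5)]);L.append(m)
        if thr and len(L)>1 and min(L[-2:])>thr: break
    print("mz",np.round(L,3));print("yaw",np.degrees(robot.read_tool_rot()[2]),"q7",robot.read_qpos()[6],"F",np.round(robot.read_wrist_force(),1),"t",robot.read_t()-t,robot.read_t(),robot.read_tcp_pos())
E
python3 - <<'E'
from h import *
turn(9)
E
```

```text
mz [-0.208 -0.198 -0.178 -0.236 -0.164 -0.131 -0.217 -0.162 -0.196]
yaw 150.18737668644687 q7 0.6500843884284041 F [0.8 2.5 0.4] t 2.25 23.7583 [0.64939053 0.02945314 0.11711747]
```

```bash
cat >> h.py <<'E'
def feel(n,step=4.,base=.188,thr=.045):
    q=np.array(robot.read_qpos());L=[]
    for i in range(n):
        q[6]-=np.radians(step);robot.move_joints(list(q))
        L.append(-np.mean([robot.read_moment()[2] for _ in range(20)]))
        if len(L)>3 and np.mean(L[-4:])>base+thr: break
    print("m",np.round(L,3));print(len(L),"yaw",np.degrees(robot.read_tool_rot()[2]),"q7",robot.read_qpos()[6],"F",np.round(robot.read_wrist_force(),1),"w",robot.read_gripper_width(),robot.read_t(),robot.read_tcp_pos())
E
python3 - <<'E'
from h import *
feel(22)
E
```

```text
m [0.231 0.179 0.164 0.161 0.184 0.141 0.163 0.062 0.001 0.108 0.15  0.105
 0.115 0.04  0.075 0.079 0.052 0.073 0.061 0.07  0.089 0.057]
22 yaw 62.38698838005336 q7 -0.8824187075046829 F [ 6.6  4.8 -4.3] w 0.011361749620415798 29.2583 [0.65044439 0.02977596 0.1171625 ]
```

Readings at rest look contaminated by lateral force and settling. Before turning further I'll cross-check the gap from the first side image (die rim) and compare j7 effort and F.

```bash
python3 - <<'E'
from h import *
b=robot.camera("side");o,_=ray(b,(320,200))
ax=np.array([.6497,.0292,0]);d=(o-ax)[:2];d/=np.linalg.norm(d)
for z in(.048,.05,.052,.054,.056,.058,.06,.065):
    print(z,np.round(proj(b,[[ax[0]+.013*d[0],ax[1]+.013*d[1],z]]),1)[0])
print("disc front top",proj(b,[[ax[0]+.019*d[0],ax[1]+.019*d[1],.142]]),"arm bottom front",proj(b,[[ax[0]+.02*d[0],ax[1]+.02*d[1],.098]]))
old=cv2.imread("pics/side0.png")[:,:,::-1]
for y in range(196,222):print(y,old[y,347:351].mean(0).round(),b["color"][y,347:351].mean(0).round())
print(robot.read_effort(),robot.read_moment(),robot.read_wrist_force())
E
```

```text
0.048 [347.8 213.4]
0.05 [347.9 212.7]
0.052 [348. 212.]
0.054 [348.  211.3]
0.056 [348.1 210.6]
0.058 [348.1 209.9]
0.06 [348.2 209.1]
0.065 [348.3 207.3]
disc front top [[350.66586961 179.09814497]] arm bottom front [[349.17399682 197.25163865]]
196 [39. 56. 45.] [41. 60. 49.]
197 [46. 60. 53.] [50. 63. 57.]
198 [61. 66. 66.] [65. 70. 70.]
199 [73. 72. 77.] [77. 77. 81.]
200 [73. 71. 77.] [80. 78. 85.]
201 [75. 73. 78.] [81. 80. 85.]
202 [75. 73. 78.] [80. 78. 83.]
203 [74. 73. 78.] [82. 80. 86.]
204 [72. 71. 77.] [78. 77. 82.]
205 [73. 70. 76.] [77. 76. 82.]
206 [74. 72. 78.] [77. 76. 80.]
207 [76. 75. 78.] [79. 78. 84.]
208 [81. 78. 79.] [83. 80. 85.]
209 [89. 84. 82.] [90. 86. 86.]
210 [91. 87. 82.] [93. 89. 85.]
211 [90. 87. 82.] [95. 91. 86.]
212 [85. 88. 81.] [97. 92. 89.]
213 [75. 88. 76.] [101.  99.  97.]
214 [63. 88. 72.] [106. 106. 111.]
215 [62. 90. 74.] [101. 105. 111.]
216 [59. 85. 69.] [90. 92. 98.]
217 [53. 78. 62.] [89. 86. 94.]
218 [42. 62. 51.] [92. 89. 96.]
219 [38. 56. 46.] [83. 80. 87.]
220 [47. 58. 52.] [64. 62. 68.]
221 [63. 68. 68.] [36. 37. 38.]
[ 2.48430960e+00 -6.10558319e+01 -5.00076234e+00 -2.25628316e+01
  4.54337988e-01  2.23130688e+00  4.03842435e-02] [ 0.88765846 -1.30937128 -0.07183791] [ 6.36976932  4.67302856 -4.04727354]
```

The beige die band moved down by only about 0.8 px (≈2 mm) since the start. A free 124° turn would have lowered it 5.5 mm, so the die is probably on the glass and we are already past touch. I'll re-grip centred and feel the torque over a few small steps to confirm.

```bash
python3 - <<'E'
from h import *
robot.set_gripper(.03)
robot.move_linear([.6505,.0297,.147-DZ],rate=.02)
robot.dwell(.3)
m0=np.mean([robot.read_moment() for _ in range(20)],0);f0=np.array(robot.read_wrist_force());print("bias",m0,f0,robot.read_tcp_pos(),robot.read_effort()[6],np.degrees(robot.read_tool_rot()))
robot.set_gripper(0,35)
print(robot.read_gripper_width(),np.array(robot.read_moment())-m0,np.array(robot.read_wrist_force())-f0,robot.read_tcp_pos())
q=np.array(robot.read_qpos())
for i in range(6):
    q[6]-=np.radians(2);robot.move_joints(list(q))
    m=np.mean([robot.read_moment() for _ in range(20)],0)-m0
    print(np.round(m,3),np.round(np.array(robot.read_wrist_force())-f0,1),round(robot.read_effort()[6],3),np.degrees(robot.read_tool_rot()[2]),robot.read_t())
E
```

```text
bias [ 0.02080733 -0.04016534  0.01937975] [ 0.56626067 -0.30759518 -0.18772065] [0.65046158 0.02973076 0.11650999] 0.0010432646013214253 [ 1.79945321e+02 -2.09299282e-02  6.21938710e+01]
0.011114278052747858 [-0.01476958  0.30414989  0.09472092] [-1.00475772  0.2492874   1.45700941] [0.65044991 0.02976308 0.11663867]
[-0.051  0.114 -0.002] [-1.   0.6 -0.2] -0.1 60.229156246488515 30.725
[-0.059  0.057 -0.002] [-1.1  0.1  0.6] -0.103 58.25386643850562 30.975
[-0.084  0.042 -0.048] [-0.6 -0.3  0.2] -0.108 56.25832763165483 31.225
[-0.086  0.044 -0.015] [ 0.1  0.  -0.2] -0.111 54.26040777089394 31.475
[-0.161 -0.013 -0.031] [ 0.5 -0.9 -0.5] -0.113 52.2639747212218 31.725
[-0.157 -0.027  0.049] [-1.5 -0.9 -0.4] -0.115 50.26396176605791 31.975
```

```bash
python3 - <<'E'
from h import *
now=np.mean([robot.camera("side")["color"].astype(float) for _ in range(12)],0)
old0=cv2.imread("pics/side0.png")[:,:,::-1].astype(float)
def big(im): return cv2.resize(im,None,fx=4,fy=4,interpolation=cv2.INTER_AREA)
def dn(n,f,s): 
    im=cv2.imread(f"pics/{n}.png")[:,:,::-1].astype(float)/1.6
    return cv2.resize(im,(im.shape[1]//f,im.shape[0]//f),interpolation=cv2.INTER_AREA)
home=dn("home",4,0);over=dn("over",5,0);sc=dn("sidec",4,0)
C=(344,353)
pr={"side0":old0[198:222,C[0]:C[1]],"sidec":sc[48:72,C[0]-265:C[1]-265],"home":home[48:72,C[0]-265:C[1]-265],"over":over[68:92,C[0]-280:C[1]-280],"now":now[198:222,C[0]:C[1]]}
for k,v in pr.items():
    p=v.mean(1);print(k,"R-B",np.round((p[:,0]-p[:,2])/p.sum(1)*300).astype(int)[4:20])
x=now[150:250,300:400].clip(0,255).astype(np.uint8)
cv2.imwrite("pics/now.png",cv2.convertScaleAbs(cv2.resize(x,None,fx=6,fy=6,interpolation=cv2.INTER_CUBIC),alpha=1.6)[:,:,::-1])
E
```

```text
side0 R-B [ -5  -2  -3  -1  -1   2   6   9   9   8   1  -6 -14 -16 -14 -16]
sidec R-B [ -5  -3  -1  -1  -1   3   7  10   9   7   1  -7 -15 -16 -16 -16]
home R-B [-5 -4 -2 -2  0  3  6  9  9  6 -1 -7 -9 -9 -8 -6]
over R-B [ -4  -3  -2   0   0   2   6   8   9   6   0  -7 -10  -9  -7  -5]
now R-B [-5 -5 -4 -2 -1  0  2  6  9 10  7  0 -6 -9 -8 -6]
```

View pics/now.png

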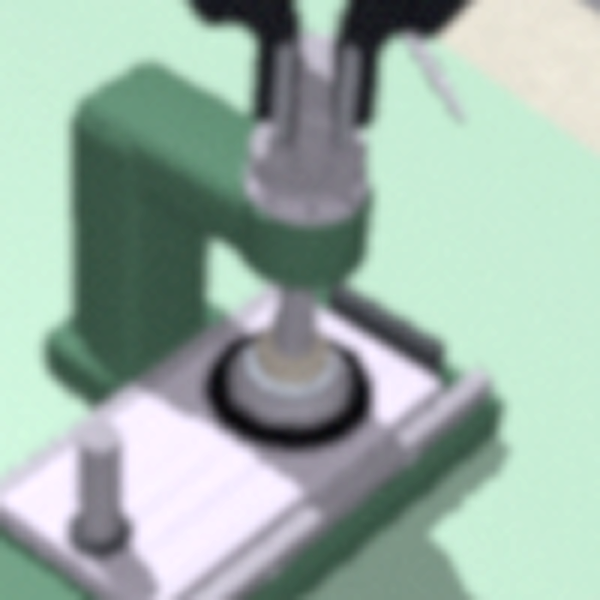

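The picture shows the die resting on the glass at (290,375), the fingers gripping the bar and the nest home. The die band shift against the pre-turn frames is 1.0–1.1 px, about 3 mm or 65° of turn to touch. The total turn so far is 136°, so we are about 70° past touch. I'll add 20°, release and retreat.

```bash
python3 - <<'E'
from h import *
q=np.array(robot.read_qpos())
for i in range(5):
    q[6]-=np.radians(4);robot.move_joints(list(q));print(round(robot.read_effort()[6],3),end=" ")
now=np.mean([robot.camera("side")["color"].astype(float) for _ in range(8)],0)[198:222,344:353].mean(1)
print("R-B",np.round((now[:,0]-now[:,2])/now.sum(1)*300).astype(int)[4:20])
print(np.degrees(robot.read_tool_rot()[2]),robot.read_t())
robot.set_gripper(.04)
print("yaw after",np.degrees(robot.read_tool_rot()[2]))
p=robot.read_tcp_pos();robot.move_linear([p[0],p[1],.22],rate=.1)
print(robot.read_t())
E
```

```text
-0.17 -0.158 -0.154 -0.153 -0.155 R-B [-5 -5 -4 -3 -1  0  2  6  9  9  6  0 -6 -9 -7 -6]
30.237736434693172 34.225
yaw after 30.241903398071145
35.8
```

The die band did not move during the last 20°, which confirms contact. I estimate about 90° past touch, so I'm handing in.

```bash
python3 -c "
from h import *
print(robot.close_job())"
```

```text
the job is handed in; nothing more can be done
None
```

The job is handed in at about 36 s of the 72 s allowed: the nest is pushed against its stop, and the die is on the watch glass at about 90° past touch (roughly ±12°, from how far the die moved in the side camera, as the torque readings were too unreliable to feel the touch). The gripper has let go and moved clear, and nothing lying around was touched as far as I could tell; the clamping force itself was never measured.

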